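# Index the plate-reading stage to its next sector and pin it

## Task

A culture dish is being read sector by sector on the small worm-driven stage, which stands part-way between two sectors: crank its handwheel clockwise so that the notched plate turns anticlockwise (seen from above) and its very next notch comes under the inner hole of the bracket, and lock it there with the index pin from the bracket's outer hole, pushed down through inner hole and notch until its head sits fully home. Feel the pin in gently: never force it, and never drive the plate hard against it. Leave the dish centred on the plate and the other things on the bench where they are.

Things in the scene. Friction and masses are not known exactly. Their poses are not given: they have to be found in the camera images.
- plate_stage: Grey stage fixed to the bench: foot 132 x 180 mm, round notched plate on a vertical axis, bracket on its +y side, reading lens 140 mm up on a post at (52, -62). Origin on the bench under the plate's axis; x points away from the handwheel, y towards the bracket, z up. Numbers in brackets are mm in this frame, which stays with the foot.
- plate_top (a point): Centre (0, 0, 88) of the upper face of the notched plate (aluminium, 124 mm across, 10 mm thick), where the dish sits between three low stops. 12 notches in the rim, 9.6 mm wide, 30 degrees apart, centred 56 mm from the axis. Only the handwheel turns it. The next notch starts 12 to 21 degrees clockwise (from above) of the inner hole. This frame does not turn with the plate.
- shaft_axis (a point): Point (-102, -45.5, 58) on the axis of the horizontal worm shaft, level with the handle's middle. Frame as the stage's: the shaft runs along x. Black handwheel 66 mm across, 9 mm thick, its face 21 mm behind this point.
- handle_mid (a point): Middle of the crank handle: black revolving sleeve 15 mm in diameter, 36 mm long, parallel to the shaft and 26 mm from its axis, pointing to the stage's -x. It spins freely on its own pin, so fingers pointing down can hold it across its sides and carry it round without turning. Its frame spins too.
- handwheel (a joint): Angle of the handwheel, rad, -3 to 5.7 at the start, growing as it turns clockwise seen from its handle's side; 0 with the handle on top: the handle is at (-102, -45.5 - 26 sin, 58 + 26 cos). A turn (6.28) moves the plate 6 degrees, 5.9 mm at the notches, with up to 0.7 rad of backlash. Takes 2 to 3 N at the handle; stays where left. The worm is strong: well past the notch it jams the pin.
- bush_mouth (a point): Centre (0, 56, 111) of the mouth of the inner hole, in the top of the aluminium bracket block (26 x 60 x 20 mm, underside 3 mm over the plate), right over the path of the notches. Hole through, 14 mm wide for the first 8 mm, then 10 mm with a 1.5 mm chamfer. A spring ball in its side, 3.5 mm down, holds the pin when home.
- rest_mouth (a point): Centre (0, 88, 111) of the mouth of the outer (rest) hole in the same block, of the same widths, without a ball, 32 mm outside the inner hole and clear of the plate. The pin stands here at the start.
- index_pin: Loose steel index pin, 48 to 78 g, upright, origin at its tip. Below the head 40 mm: shank 9 mm in diameter whose last 6 mm taper to 5.2 mm, and a 13 mm collar, 6 mm high, right under the head. Black knurled head 18 mm in diameter, 22 mm high.
- pin_head (a point): Middle of the pin's head, 51 mm above its tip, 11 mm above the head's underside. Home: 122 mm over the bench. With its tip on the plate: 139 mm; it rides there while the plate turns and drops some 13 mm, on to the ball, when a notch is still about 1.2 mm short: 1 rad more of the handwheel centres the notch. A push of about 3 to 10 N on top then snaps it home. Off a notch it stays high.
- culture_dish: Loose round culture dish, 60 mm across, 15 mm high, on the notched plate; origin at the centre of its underside.
- tally_counter: Bystander: white round hand tally counter, 56 x 52 x 19 mm, on the bench right of the stage; origin under its middle.
- lab_timer: Bystander: white digital timer, 60 x 64 x 18 mm, on the bench left of the stage; origin under its middle.
- forceps: Bystander: steel locking forceps, 151 mm long, 66 mm over the rings, 9 mm high, on the bench left of the stage; origin under the middle.
- lens_pad: Bystander: small blue pad of lens tissue, 35 x 57 x 12 mm, on the bench right of the stage; origin under its middle.
Things that resemble listed ones, but are neither listed nor needed, are in the scene too. What is shaped like the culture_dish but blue is not meant.

How it is judged:
By the outcome, as a careful person would: the job done as asked, in the order asked, and still so for the second after the job is handed in, with the robot touching nothing.
It also fails if it takes over 72 s, if anything falls off the work surface, if the arm or the gripper's body presses on something with over 40 N, if the wrist force passes 120 N, or if a joint passes its speed limit or range.

## Robot

A 7-joint arm with a two-finger parallel gripper is mounted at the origin on a cart in front of the work surface, level with it; the furniture and walls round the work are solid. World frame = base frame: x ahead of the robot, y to its left, z up, the work surface at z = 0. Lengths are in m, angles in rad, forces in N, time in s.
With the tool pointing down it reaches from about 0.4 to 0.85 m from the base axis. Payload 4.4 kg.
Tool frame: the origin (TCP) lies on the centre line of the jaws, within the pads' length; the fingertips stand 22 mm ahead of it and the grasp point (between the pads) lies 3 mm ahead of it; z points along the fingers, y is the direction in which the jaws open and shut (so a half turn about z gives the same grasp; the last joint's range is limited). The gripper opens to 94 mm and grips with 3 to 60 N. Pads are 16 mm wide; open, the fingers measure 119 mm over their backs; the gripper's body (75 mm by 177 mm) begins 78 mm behind the grasp point.
Start: joints at [-1.395, 0.628, 0.038, 1.517, -0.027, 0.996, -0.02], TCP at [0.156, 0.631, 0.227] pointing down, gripper open.
Joint ranges: [-3.06, 3.06], [-0.37, 2.12], [-1.25, 1.32], [0.18, 2.47], [-1.1, 4.24], [0.23, 1.98], [-2.94, 2.94]. Speed limits (rad/s): [2.57, 2.57, 3.14, 3.14, 3.14, 3.14, 3.14].

## Interface

Orientations are given as a unit quaternion [w, x, y, z].
In Python, from station import * gives the robot as it stands. The module is installed in compiled form; this text tells all that it offers.
- The arm moves only by the shell command python3 -m jog 'ROWS'. ROWS is JSON, a list of rows, each a list of 3 entries, a list of its own where there are three numbers: the turn, a rotation vector about the tool's x, y, z in rad, then the shift along the tool's x, y, z in m, then the closure, from 0 (fully open) to 1 (shut). A call has 1 to 12 rows; each row shifts and turns the commanded pose from where the row before left it, along the tool's axes as they then stand; what a row does not reach is not made up. A row lasts 1/8 s, in which the tool goes at most 62.5 mm and 10.7 degrees, less where a joint would pass 70% of its speed; a pose out of reach is approached as far as the arm can. A call is refused whole if a number of a shift passes 0.0625 or a number of a turn 0.188, either way. A call with a gripper value outside its range is refused whole. The fingers move at their own pace and stop on an object; the grip force is fixed at half the most. Time passes only in rows, so rows that do not move let the fingers close. It gives the time, the measured TCP pose, the force and the opening at its end, in the units of the state.
- get_obs(): the state, without advancing time (a new reading comes with each control period).
- camera(name): name is "scene" or "top"; returns the picture (384x512x3 uint8, red, green, blue); there is no depth.
- camera_info(name): a dict with "fx", "fy", "cx", "cy" (pixels), "D" ([k1, k2, p1, p2, k3] as OpenCV has them; the pictures are not rectified), "extrinsics" (4x4, takes a point from world to camera coordinates). Camera axes: x right, y down, z forward; pixel columns grow to the right and rows downward; lengths in m; the calibration is good to about 2 mm. A picture is of the moment at which its call begins. camera_info takes no time and is no camera call.
- close_job(): hands the job in, once; it reports no verdict.
The state is a dict: "t": time; "joint_positions": joint angles; "joint_velocities": joint speeds; "joint_torque": joint torques, N m; "ee_pos": TCP position; "ee_rot": TCP orientation; "wrist_force": force on the tool from outside, world axes, zero at the start; "ft_torque": the same for the moment, N m; "gripper_width": finger opening in m.
Only numpy, scipy, OpenCV 4.12 (cv2) and the standard library are available. Lean on these libraries where they do the work, as an engineer would, in place of code of your own. Each camera call takes 0.05 s, during which the arm holds its last target.

## Working session

There is one attempt and no reset: what is moved stays moved. The work goes in short steps, Python scripts to look and compute and a shell command to move; the robot and the scene stay as the last step left them, time stands still between calls to the robot, and variables do not carry over. Pictures are saved under pics/ and viewed, and the job is handed in when it is done.

```bash
mkdir -p pics; ls; python3 - <<'E'
from station import *
import cv2
o=get_obs()
for k,v in o.items(): print(k,v)
for n in("scene","top"):
    i=camera_info(n); print(n,i)
    im=camera(n); cv2.imwrite(f"pics/{n}0.png",im[:,:,::-1])
E
```

```text
pics
t 0.0
joint_positions [-1.39478228  0.62929325  0.03841797  1.51834315 -0.02698189  0.9962892
 -0.02000331]
joint_velocities [ 5.16608037e-04  7.17824246e-04  2.03958597e-05 -1.28474421e-03
 -7.25045557e-04 -9.43384945e-05  5.02447114e-04]
joint_torque [-4.25904336e-04 -5.49725997e+01  1.14314016e+00 -1.86631215e+01
 -5.22481184e-02  2.35986145e-02  1.68819361e-04]
ee_pos [0.15546819 0.63050545 0.22659587]
ee_rot [-9.86877204e-05  1.20599450e-01  9.92700835e-01 -9.02454088e-04]
wrist_force [-0.10223061  0.17630669  0.45993054]
ft_torque [-0.0071941   0.0094009   0.01479206]
gripper_width 0.09432916717712396
scene {'fx': 358.7685057800673, 'fy': 358.7685057800673, 'cx': 256.27708356758023, 'cy': 193.27011427461937, 'D': array([0.03455945, 0.        , 0.        , 0.        , 0.        ]), 'extrinsics': array([[ 0.60924403, -0.79294721,  0.00751226, -0.20988777],
       [-0.53327886, -0.4167079 , -0.73618489,  0.39992602],
       [ 0.58688617,  0.44451012, -0.67673878,  0.75242132],
       [ 0.        ,  0.        ,  0.        ,  1.        ]])}
top {'fx': 468.516767385788, 'fy': 468.516767385788, 'cx': 257.47923457479953, 'cy': 190.0969710235586, 'D': array([-0.01789229,  0.        ,  0.        ,  0.        ,  0.        ]), 'extrinsics': array([[ 9.76316560e-03, -9.99952338e-01,  4.98396979e-05,
         1.36246271e-01],
       [-9.93845500e-01, -9.70904069e-03, -1.10348798e-01,
         5.59941797e-01],
       [ 1.10344023e-01,  1.02782063e-03, -9.93892922e-01,
         1.09956160e+00],
       [ 0.00000000e+00,  0.00000000e+00,  0.00000000e+00,
         1.00000000e+00]])}
```

View pics/scene0.png

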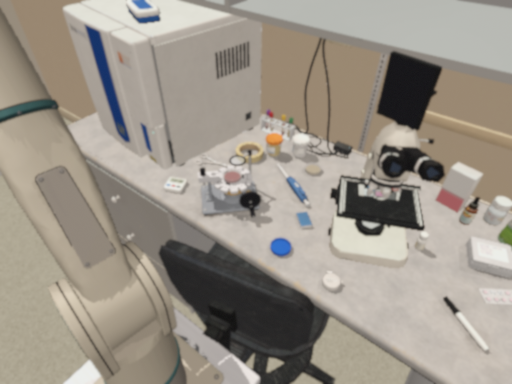

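View pics/top0.png

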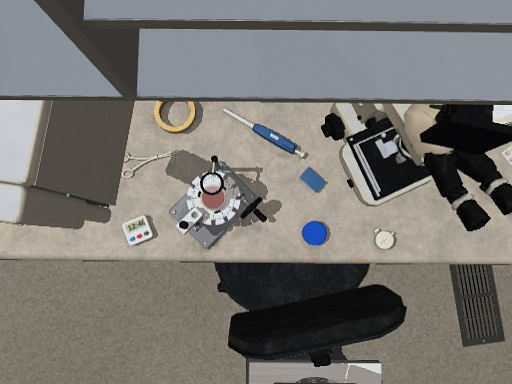

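```bash
python3 - <<'E'
import cv2
t=cv2.imread("pics/top0.png"); s=cv2.imread("pics/scene0.png")
cv2.imwrite("pics/topc.png",cv2.resize(t[140:260,150:290],None,fx=5,fy=5,interpolation=cv2.INTER_CUBIC))
cv2.imwrite("pics/scenec.png",cv2.resize(s[140:225,180:285],None,fx=7,fy=7,interpolation=cv2.INTER_CUBIC))
E
```

```text
(no output)
```

View pics/topc.png

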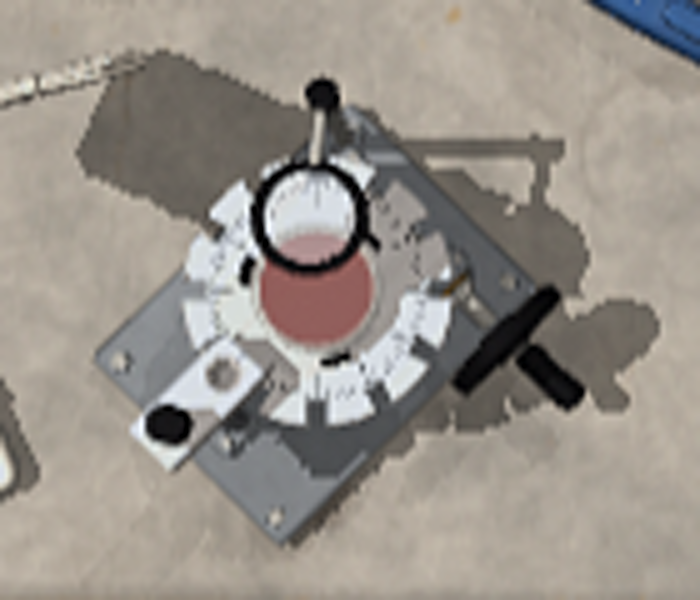

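View pics/scenec.png

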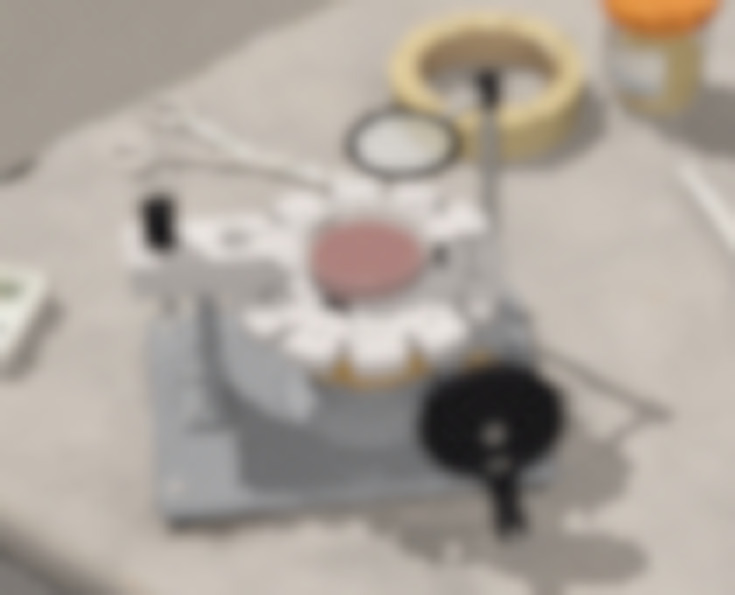

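```bash
cat >h.py <<'E'
import numpy as np, cv2
from station import *
from scipy.optimize import least_squares
def proj(n,P):
    i=camera_info(n);E=np.array(i["extrinsics"])
    K=np.array([[i["fx"],0,i["cx"]],[0,i["fy"],i["cy"]],[0,0,1.]])
    P=np.atleast_2d(np.array(P,float))
    r,_=cv2.Rodrigues(E[:3,:3])
    return cv2.projectPoints(P,r,E[:3,3],K,np.array(i["D"],float))[0][:,0]
def S2W(p,s):  # p = x,y,yaw ; s mm
    s=np.atleast_2d(np.array(s,float))/1000
    c,d=np.cos(p[2]),np.sin(p[2])
    return np.c_[p[0]+c*s[:,0]-d*s[:,1],p[1]+d*s[:,0]+c*s[:,1],s[:,2]]
E
cat >fit.py <<'E'
from h import *
T=lambda u,v:(u/5-.4+150,v/5-.4+140)
Sc=lambda u,v:(u/7-.43+180,v/7-.43+140)
obs=[("top",T(168,424),(0,88,128)),("top",T(222,372),(0,56,111)),("top",T(508,340),(-76.5,-45.5,58)),
("top",T(318,288),(0,0,92)),
("scene",Sc(158,203),(0,88,133)),("scene",Sc(237,238),(0,56,111)),
("scene",Sc(368,255),(0,0,92)),("scene",Sc(492,420),(-81,-45.5,58))]
hnd=[("top",T(571,394),-120),("scene",Sc(511,525),-120)]
def f(p,full=False):
    r=[];L=[]
    for n,o,m in obs: L.append((n,o,m))
    for n,o,x in hnd: L.append((n,o,(x,-45.5-26*np.sin(p[3]),58+26*np.cos(p[3]))))
    for n,o,m in L: r.append(proj(n,S2W(p,m))[0]-o)
    return np.array(r) if full else np.ravel(r)
for a0 in (0,2,4):
    s=least_squares(f,[.45,.25,.8,a0],loss="soft_l1"); print(s.x,s.cost)
    print(np.round(f(s.x,True),1).tolist())
E
python3 fit.py
```

```text
[0.53474057 0.24286329 0.81203805 0.04249393] 12.814209993949003
[[-0.0, -0.1], [0.5, 0.3], [-0.0, -0.4], [-0.2, -0.1], [-0.2, -0.6], [-0.3, -0.9], [-0.4, -0.2], [0.2, 0.5], [1.2, 0.8], [-0.2, -11.8]]
[0.53512669 0.24344202 0.82112795 3.08831251] 2.418433797527652
[[-0.0, -0.0], [0.4, 0.3], [-0.2, -0.9], [-0.5, -0.3], [-0.3, -0.5], [-0.3, -0.9], [-0.4, -0.3], [0.4, 0.2], [0.9, 1.2], [0.2, 0.4]]
[0.53512669 0.24344201 0.82112795 3.08831264] 2.4184337975260526
[[-0.0, -0.0], [0.4, 0.3], [-0.2, -0.9], [-0.5, -0.3], [-0.3, -0.5], [-0.3, -0.9], [-0.4, -0.3], [0.4, 0.2], [0.9, 1.2], [0.2, 0.4]]
```

```bash
cat >>h.py <<'E'
def back(n,uv,z):
    i=camera_info(n);E=np.array(i["extrinsics"])
    K=np.array([[i["fx"],0,i["cx"]],[0,i["fy"],i["cy"]],[0,0,1.]])
    x,y=cv2.undistortPoints(np.array([[uv]],float),K,np.array(i["D"],float))[0,0]
    d=E[:3,:3].T@np.array([x,y,1]);c=-E[:3,:3].T@E[:3,3]
    return c+d*(z-c[2])/d[2]
def W2S(p,w):
    w=np.atleast_2d(w);c,d=np.cos(p[2]),np.sin(p[2]);a=w[:,0]-p[0];b=w[:,1]-p[1]
    return np.c_[c*a+d*b,-d*a+c*b,w[:,2]]*1000
E
python3 - <<'E'
from h import *
p=[.535,.2434,.821]
print("inc corner",back("scene",(178,165),0),back("scene",(158,162),0),back("top",(108,207),0),back("top",(46,100),.3))
# overlays
t=cv2.imread("pics/top0.png"); s=cv2.imread("pics/scene0.png")
ang=np.linspace(0,2*np.pi,60)
def dr(im,n,P,k,o,col):
    q=(proj(n,S2W(p,P))-o)*k+k/2-.5
    cv2.polylines(im,[np.int32(q*8)],False,col,1,cv2.LINE_AA,3)
for n,im,(x0,y0,x1,y1),k in(("top",t,(150,140,290,260),5),("scene",s,(180,140,285,225),7)):
    c=cv2.resize(im[y0:y1,x0:x1],None,fx=k,fy=k,interpolation=cv2.INTER_CUBIC)
    o=np.array([x0,y0]);D=lambda P,col=(0,255,0):dr(c,n,P,k,o,col)
    D([[62*np.cos(a),62*np.sin(a),88] for a in ang])
    D([[33*np.sin(a)*0-81,-45.5+33*np.sin(a),58+33*np.cos(a)] for a in ang],(255,0,0))
    D([[7*np.cos(a),56+7*np.sin(a),111] for a in ang],(0,0,255))
    D([[9*np.cos(a),88+9*np.sin(a),133] for a in ang],(0,0,255))
    D([[30*np.cos(a),30*np.sin(a),103] for a in ang],(0,0,255))
    D([(-66,-90,12),(66,-90,12),(66,90,12),(-66,90,12),(-66,-90,12)])
    D([(52,-62,0),(52,-62,140)],(255,0,255))
    cv2.imwrite(f"pics/{n}ov.png",c)
L=back("top",((310)/5-.4+150,218/5-.4+140),.14);print("lens",W2S(p,L))
# polar unwrap of plate
R=np.arange(45,64,.25);A=np.arange(-180,180,.5)
P=np.array([[r*np.cos(np.radians(a)),r*np.sin(np.radians(a)),88] for r in R for a in A])
q=proj("top",S2W(p,P)).astype(np.float32).reshape(len(R),len(A),2)
u=cv2.remap(t,q[...,0],q[...,1],cv2.INTER_LINEAR)
cv2.imwrite("pics/unw.png",cv2.resize(u,None,fx=1.1,fy=3))
E
```

```text
inc corner [0.54341318 0.5092346  0.        ] [0.51093271 0.57902125 0.        ] [0.51633516 0.51115433 0.        ] [0.6955754  0.54143797 0.3       ]
lens [[ 16.37284348 -19.80279727 140.        ]]
```

View pics/topov.png

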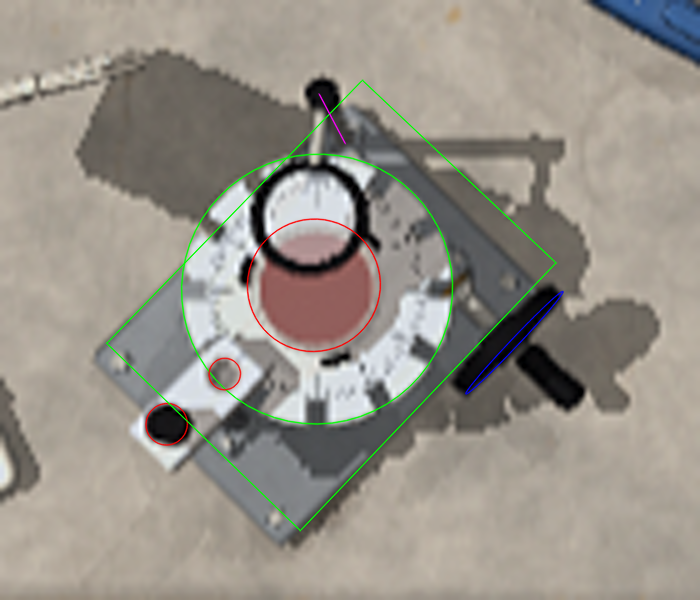

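View pics/sceneov.png

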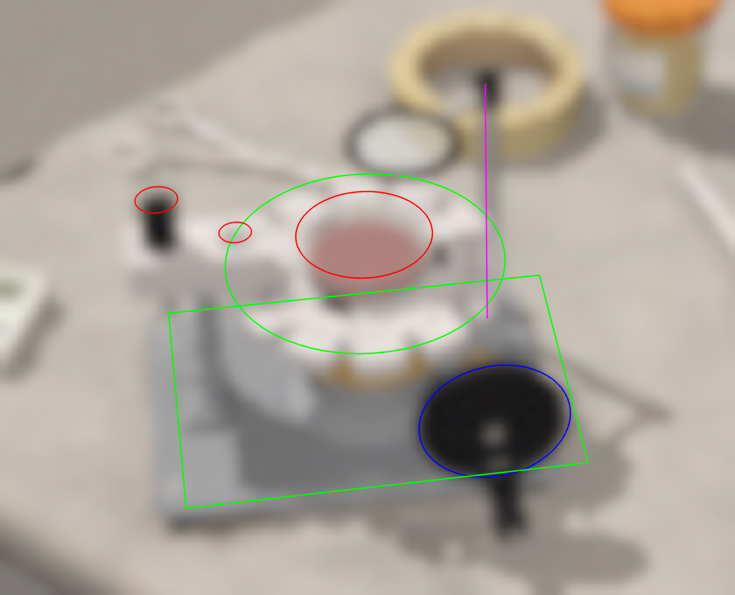

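View pics/unw.png

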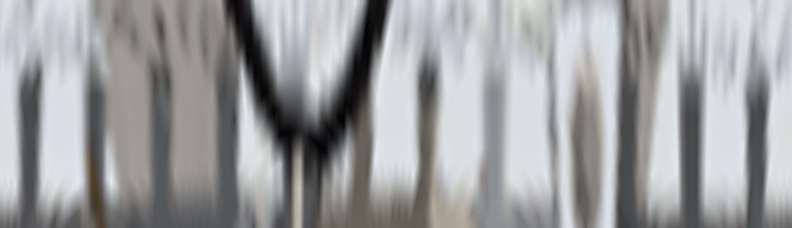

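```bash
cat >plan.py <<'E'
import sys
from h import *
from scipy.spatial.transform import Rotation as Ro
P=[.535,.2434,.821]
def plan(sx,sy,z,yaw_s,n=None):
    """stage mm target TCP; yaw_s: tool y angle rel. stage x, deg"""
    o=get_obs();q=np.array(o["ee_rot"]);R=Ro.from_quat(q[[1,2,3,0]])
    w=S2W(P,(sx,sy,z))[0]
    d=R.inv().apply(w-o["ee_pos"])
    a=np.radians(yaw_s)+P[2]
    y=np.array([np.cos(a),np.sin(a),0]);zz=np.array([0,0,-1.]);x=np.cross(y,zz)
    Rt=Ro.from_matrix(np.c_[x,y,zz])
    rv=(R.inv()*Rt).as_rotvec()
    print("t",o["t"],"ee_s",np.round(W2S(P,o["ee_pos"])[0],1),"F",np.round(o["wrist_force"],1),"w",round(o["gripper_width"],4))
    print("shift tool(now) mm",np.round(d*1000,1),"turn rv",np.round(rv,3)," shift in target frame",np.round(Rt.inv().apply(w-o["ee_pos"])*1000,1))
if __name__=="__main__": plan(*map(float,sys.argv[1:5]))
E
python3 plan.py 0 88 200 0
```

```text
t 0.1 ee_s [ 24.7 541.6 226.7] F [ 0.7 -0.8  0.7] w 0.0939
shift tool(now) mm [-384.3 -242.2   27.1] turn rv [-0.002  0.     0.508]  shift in target frame [-453.6  -24.7   26.7]
```

```bash
python3 -m jog '[[[0,0,0],[-0.02,-0.012,0],0],[[0,0,0],[-0.038,-0.024,0],0],[[0,0,0],[-0.042,-0.0265,0],0],[[0,0,0],[-0.042,-0.0265,0],0],[[0,0,0],[-0.042,-0.0265,0],0],[[0,0,0],[-0.042,-0.0265,0],0],[[0,0,0],[-0.042,-0.0265,0],0],[[0,0,0],[-0.042,-0.0265,0],0]]'; python3 plan.py 0 88 200 0
```

```text
t: 1.1
ee_pos: [0.4115, 0.3642, 0.2275]
ee_rot: [0.0, 0.121, 0.993, -0.0]
wrist_force: [-0.2, 0.0, 0.6]
gripper_width: 0.0942
t 1.1 ee_s [  4.2 172.8 227.5] F [-0.2  0.   0.6] w 0.0942
shift tool(now) mm [-72.1 -44.8  27.6] turn rv [-0.001  0.001  0.506]  shift in target frame [-84.8  -4.2  27.5]
```

```bash
python3 -m jog '[[[0,0,0.169],[-0.02,-0.012,0],0.3],[[0,0,0.169],[-0.02,-0.008,0],0.3],[[0,0,0.169],[-0.02,0,0],0.3],[[0,0,0],[-0.015,0,0],0.3],[[0,0,0],[0,0,0],0.3],[[0,0,0],[0,0,0],0.3]]'; python3 plan.py 0 88 200 0
python3 - <<'E'
from h import *
for n in("scene","top"): cv2.imwrite(f"pics/{n}1.png",cv2.resize(camera(n)[:,:,::-1][100:290,120:330],None,fx=3,fy=3,interpolation=cv2.INTER_CUBIC))
E
```

```text
t: 1.85
ee_pos: [0.4686, 0.3148, 0.2274]
ee_rot: [-0.0, 0.365, 0.931, 0.0]
wrist_force: [0.1, -0.4, 0.4]
gripper_width: 0.0661
t 1.85 ee_s [  7.   97.3 227.4] F [ 0.1 -0.4  0.4] w 0.0661
shift tool(now) mm [-9.3 -7.1 27.4] turn rv [-0.    -0.001  0.003]  shift in target frame [-9.3 -7.  27.4]
```

View pics/scene1.png

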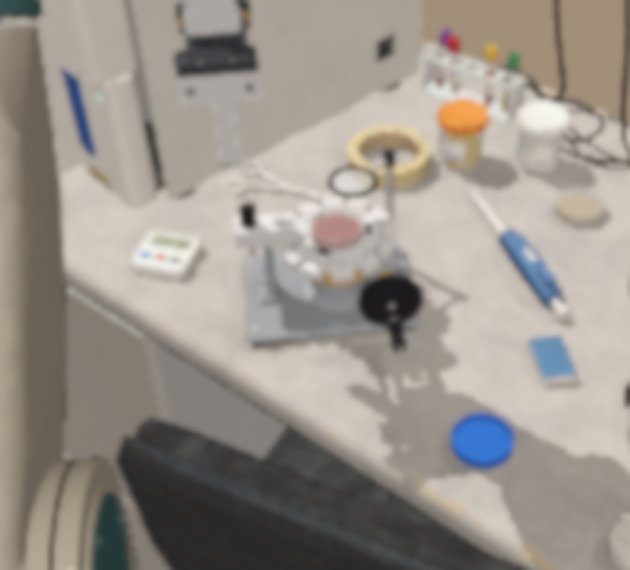

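View pics/top1.png

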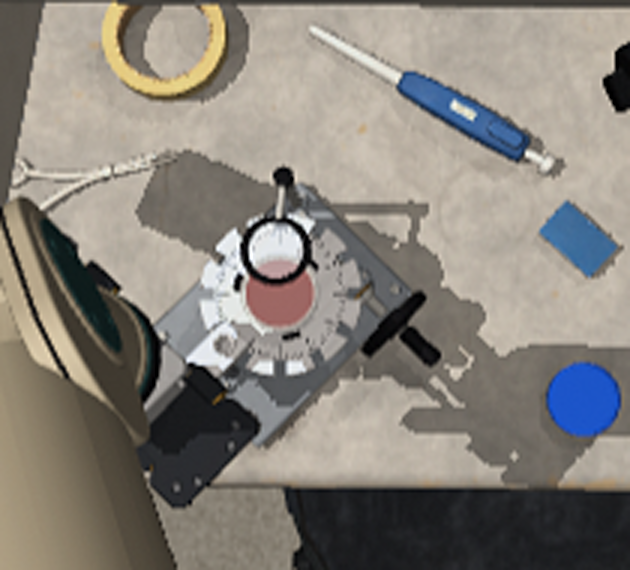

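```bash
python3 -m jog '[[[0,0,0.003],[-0.0093,-0.0071,0],0.45],[[0,0,0],[0,0,0.03],0.45],[[0,0,0],[0,0,0.03],0.45],[[0,0,0],[0,0,0.025],0.45],[[0,0,0],[0,0,0.006],0.45],[[0,0,0],[0,0,0],0.45],[[0,0,0],[0,0,0],0.45]]'; python3 plan.py 0 88 136 0
python3 - <<'E'
from h import *
for n,(a,b,c,d) in(("scene",(150,185,180,215)),("top",(190,250,150,230))): cv2.imwrite(f"pics/{n}2.png",cv2.resize(camera(n)[:,:,::-1][130:230,150:280],None,fx=6,fy=6,interpolation=cv2.INTER_CUBIC))
E
```

```text
t: 2.82
ee_pos: [0.472, 0.3034, 0.1375]
ee_rot: [0.001, 0.367, 0.93, 0.001]
wrist_force: [-0.6, 0.5, -0.0]
gripper_width: 0.0515
t 2.825 ee_s [  0.9  87.  137.5] F [-0.6  0.5 -0. ] w 0.0515
shift tool(now) mm [ 1.  -0.9  1.5] turn rv [ 0.002  0.    -0.002]  shift in target frame [ 1.  -0.9  1.5]
```

View pics/scene2.png

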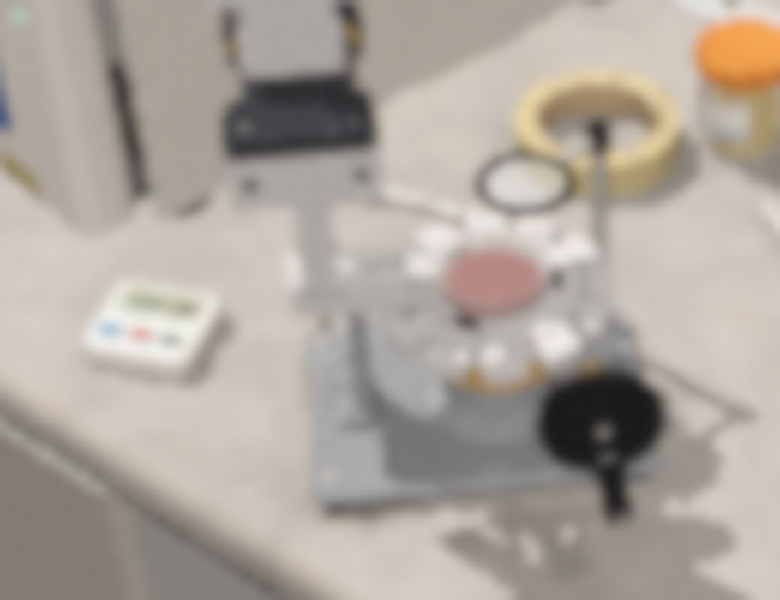

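View pics/top2.png

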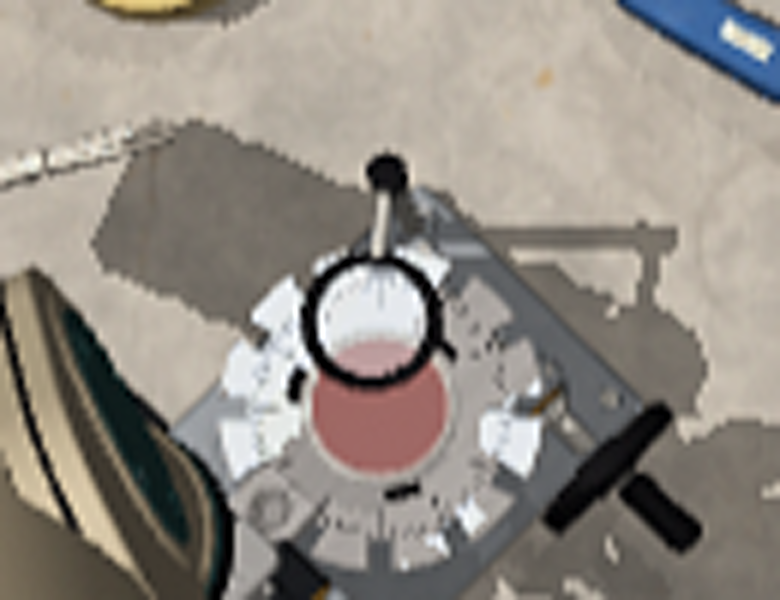

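```bash
python3 -m jog '[[[0,0,0],[0.001,-0.001,0.001],0.6],[[0,0,0],[0,0,0],0.75],[[0,0,0],[0,0,0],1],[[0,0,0],[0,0,0],1],[[0,0,0],[0,0,0],1],[[0,0,0],[0,0,0],1]]'; python3 plan.py 0 88 136 0
```

```text
t: 3.68
ee_pos: [0.4703, 0.3034, 0.1356]
ee_rot: [0.0, 0.367, 0.93, 0.0]
wrist_force: [1.0, 1.6, -0.6]
gripper_width: 0.017
t 3.675 ee_s [ -0.2  88.2 135.6] F [ 1.   1.6 -0.6] w 0.017
shift tool(now) mm [-0.2  0.2 -0.4] turn rv [ 0.001  0.    -0.002]  shift in target frame [-0.2  0.2 -0.4]
```

```bash
python3 -m jog '[[[0,0,0],[0,0,-0.01],1],[[0,0,0],[0,0,-0.02],1],[[0,0,0],[0,0,-0.016],1],[[0,0,0],[0,0,0],1],[[0,0,0],[0,0,0],1]]'; python3 plan.py 0 88 136 0
python3 - <<'E'
from h import *
cv2.imwrite(f"pics/scene3.png",cv2.resize(camera("scene")[:,:,::-1][130:230,150:280],None,fx=6,fy=6,interpolation=cv2.INTER_CUBIC))
E
```

```text
t: 4.3
ee_pos: [0.4693, 0.3026, 0.1811]
ee_rot: [-0.0, 0.367, 0.93, -0.001]
wrist_force: [0.8, 1.1, -0.3]
gripper_width: 0.0172
t 4.3 ee_s [ -1.4  88.5 181.1] F [ 0.8  1.1 -0.3] w 0.0172
shift tool(now) mm [-0.5  1.5 45.1] turn rv [-0.001 -0.    -0.002]  shift in target frame [-0.5  1.4 45.1]
```

View pics/scene3.png

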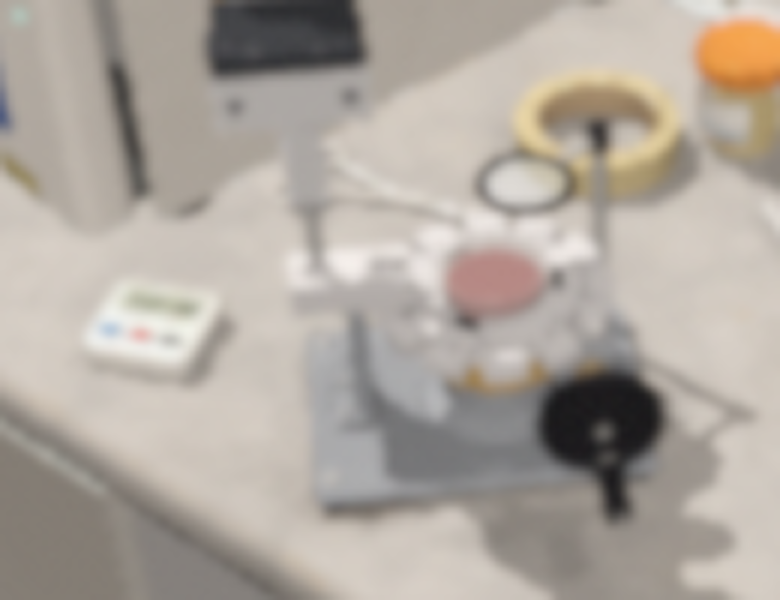

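```bash
python3 -m jog '[[[0,0,0],[0,0,-0.006],1],[[0,0,0],[0,0,0],1],[[0,0,0],[0,0,0],1]]'; python3 plan.py 0 56 187 0
```

```text
t: 4.72
ee_pos: [0.4698, 0.303, 0.1874]
ee_rot: [-0.0, 0.367, 0.93, -0.0]
wrist_force: [-0.1, -0.5, -0.8]
gripper_width: 0.0174
t 4.725 ee_s [ -0.8  88.3 187.4] F [-0.1 -0.5 -0.8] w 0.0174
shift tool(now) mm [-32.3   0.9   0.4] turn rv [-0.    -0.    -0.002]  shift in target frame [-32.3   0.8   0.4]
```

```bash
python3 -m jog '[[[0,0,0],[-0.010,0,0],1],[[0,0,0],[-0.014,0.0004,0],1],[[0,0,0],[-0.0083,0.0004,0],1],[[0,0,0],[0,0,0],1],[[0,0,0],[0,0,0],1]]'; python3 plan.py 0 56 187 0
python3 - <<'E'
from h import *
cv2.imwrite(f"pics/scene4.png",cv2.resize(camera("scene")[:,:,::-1][130:230,150:280],None,fx=6,fy=6,interpolation=cv2.INTER_CUBIC))
E
```

```text
t: 5.35
ee_pos: [0.4938, 0.2817, 0.1874]
ee_rot: [-0.0, 0.367, 0.93, -0.0]
wrist_force: [1.8, 0.2, -1.0]
gripper_width: 0.0171
t 5.35 ee_s [-1.000e-01  5.630e+01  1.874e+02] F [ 1.8  0.2 -1. ] w 0.0171
shift tool(now) mm [-0.3  0.1  0.4] turn rv [-0.    -0.    -0.002]  shift in target frame [-0.3  0.1  0.4]
```

View pics/scene4.png

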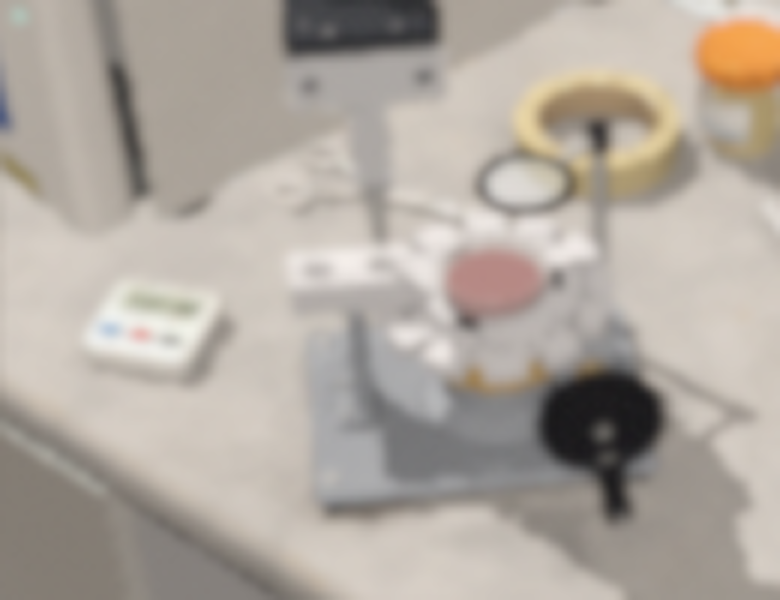

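```bash
python3 -m jog '[[[0,0,0],[0,0,0.008],1],[[0,0,0],[0,0,0.008],1],[[0,0,0],[0,0,0.003],1],[[0,0,0],[0,0,0],1]]'; python3 -m jog '[[[0,0,0],[0,0,0.002],1],[[0,0,0],[0,0,0.001],1],[[0,0,0],[0,0,0],1]]'; python3 plan.py 0 56 187 0
```

```text
t: 5.9
ee_pos: [0.4938, 0.2815, 0.168]
ee_rot: [-0.0, 0.367, 0.93, -0.0]
wrist_force: [0.0, -0.7, 0.4]
gripper_width: 0.0171
t: 6.28
ee_pos: [0.494, 0.2816, 0.1655]
ee_rot: [-0.0, 0.367, 0.93, 0.0]
wrist_force: [-0.1, -0.2, -1.5]
gripper_width: 0.0172
t 6.275 ee_s [  0.   56.  165.5] F [-0.1 -0.2 -1.5] w 0.0172
shift tool(now) mm [  0.   -0.  -21.5] turn rv [ 0.    -0.    -0.002]  shift in target frame [  0.   -0.  -21.5]
```

```bash
python3 -m jog '[[[0,0,0],[0,0,0.002],1],[[0,0,0],[0,0,0.002],1],[[0,0,0],[0,0,0],1]]'; python3 -m jog '[[[0,0,0],[0,0,0.002],1],[[0,0,0],[0,0,0.002],1],[[0,0,0],[0,0,0],1]]';  python3 plan.py 0 56 187 0
```

```text
t: 6.65
ee_pos: [0.4939, 0.2815, 0.1612]
ee_rot: [-0.0, 0.367, 0.93, -0.0]
wrist_force: [0.5, 0.1, -1.0]
gripper_width: 0.0174
t: 7.02
ee_pos: [0.4939, 0.2815, 0.1573]
ee_rot: [-0.0, 0.367, 0.93, -0.0]
wrist_force: [0.5, 0.9, -0.3]
gripper_width: 0.0174
t 7.025 ee_s [-1.000e-01  5.610e+01  1.573e+02] F [ 0.5  0.9 -0.3] w 0.0174
shift tool(now) mm [ -0.1   0.1 -29.7] turn rv [-0.    -0.    -0.002]  shift in target frame [ -0.1   0.1 -29.7]
```

```bash
python3 -m jog '[[[0,0,0],[0,0,0.0015],1],[[0,0,0],[0,0,0.001],1],[[0,0,0],[0,0,0],1],[[0,0,0],[0,0,0],0.5],[[0,0,0],[0,0,0],0.5],[[0,0,0],[0,0,0],0.5],[[0,0,0],[0,0,-0.02],0.5],[[0,0,0],[0,0,-0.03],0.5],[[0,0,0],[0,0,-0.03],0.5],[[0,0,0],[0,0,0],0.5]]';  python3 plan.py -102 -45.5 160 -90
python3 - <<'E'
from h import *
cv2.imwrite(f"pics/scene5.png",cv2.resize(camera("scene")[:,:,::-1][130:230,150:280],None,fx=6,fy=6,interpolation=cv2.INTER_CUBIC))
E
```

```text
t: 8.28
ee_pos: [0.4954, 0.2823, 0.2371]
ee_rot: [0.001, 0.367, 0.93, 0.002]
wrist_force: [0.2, -0.2, -0.1]
gripper_width: 0.0471
t 8.275 ee_s [  1.5  55.5 237.1] F [ 0.2 -0.2 -0.1] w 0.0471
shift tool(now) mm [-101.1 -103.6   76.8] turn rv [ 0.005 -0.003  1.569]  shift in target frame [-103.5  101.    77.1]
```

View pics/scene5.png

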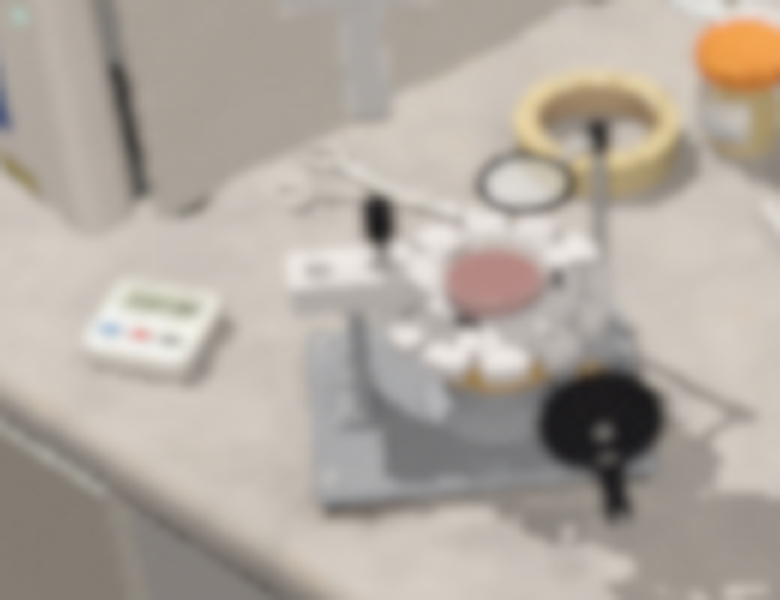

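```bash
python3 -c "
from h import *
print(get_obs()['joint_positions'].round(2))
P=[.535,.2434,.821]
print(proj('scene',S2W(P,[(0,56,139),(0,56,122)])))"
```

```text
[-0.69  0.51  0.19  1.74 -0.12  0.9   0.37]
[[212.41848866 165.44858947]
 [212.84436778 169.88672955]]
```

```bash
python3 -m jog '[[[0,0,-0.174],[-0.01,-0.01,0],0.5],[[0,0,-0.175],[-0.01,-0.01,0],0.5],[[0,0,-0.175],[-0.01,-0.01,0],0.5],[[0,0,-0.175],[-0.0,-0.015,0],0.5],[[0,0,-0.175],[0,-0.015,0],0.5],[[0,0,-0.175],[0,-0.015,0],0.5],[[0,0,-0.175],[0,-0.015,0],0.5],[[0,0,-0.175],[0,-0.01,0],0.5],[[0,0,-0.174],[0,-0.01,0],0.5],[[0,0,0],[0,0,0],0.5]]';  python3 plan.py -104 -46.8 180 90
```

```text
t: 9.57
ee_pos: [0.5149, 0.1637, 0.2336]
ee_rot: [-0.001, -0.398, 0.918, 0.0]
wrist_force: [0.0, 1.0, 0.3]
gripper_width: 0.0468
t 9.575 ee_s [-72.  -39.6 233.6] F [0.  1.  0.3] w 0.0468
shift tool(now) mm [31.8 -7.4 53.6] turn rv [ 0.002 -0.002 -0.003]  shift in target frame [32.  -7.2 53.6]
```

```bash
python3 -m jog '[[[0,0,-0.003],[0.016,-0.004,0],0.5],[[0,0,0],[0.016,-0.003,0.01],0.5],[[0,0,0],[0,0,0.03],0.5],[[0,0,0],[0,0,0.035],0.5],[[0,0,0],[0,0,0.03],0.5],[[0,0,0],[0,0,0.01],0.5],[[0,0,0],[0,0,0],0.5],[[0,0,0],[0,0,0],0.5]]';  python3 plan.py -104 -46.8 35 90
python3 - <<'E'
from h import *
for n in("scene","top"): cv2.imwrite(f"pics/{n}6.png",cv2.resize(camera(n)[:,:,::-1][130:230,170:300],None,fx=6,fy=6,interpolation=cv2.INTER_CUBIC))
E
```

```text
t: 10.58
ee_pos: [0.4993, 0.1368, 0.121]
ee_rot: [0.001, -0.4, 0.916, -0.0]
wrist_force: [0.5, 0.3, -0.1]
gripper_width: 0.0469
t 10.575 ee_s [-102.4  -46.5  121. ] F [ 0.5  0.3 -0.1] w 0.0469
shift tool(now) mm [ 1.8 -0.2 86. ] turn rv [-0.001  0.002  0.003]  shift in target frame [ 1.6 -0.3 86. ]
```

View pics/scene6.png

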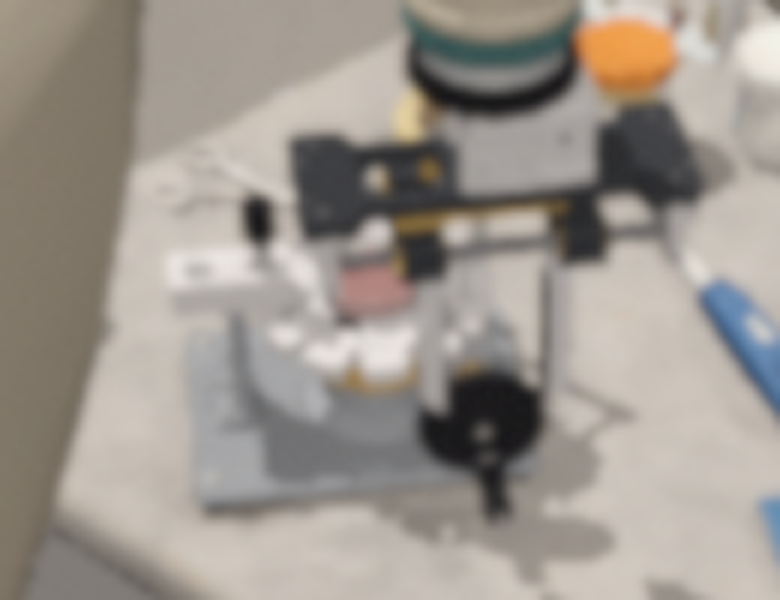

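View pics/top6.png

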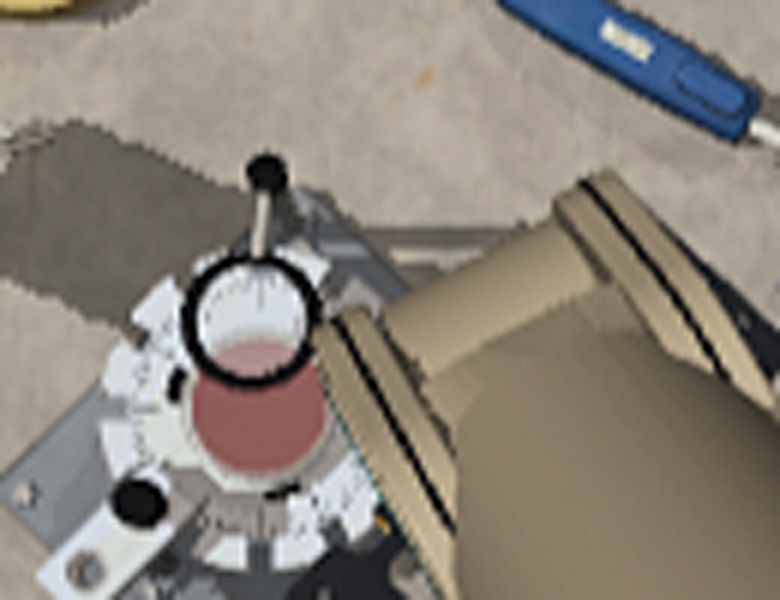

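```bash
python3 -m jog '[[[0,0,0],[0.0016,-0.0003,0.02],0.5],[[0,0,0],[0,0,0.03],0.5],[[0,0,0],[0,0,0.025],0.5],[[0,0,0],[0,0,0.011],0.5],[[0,0,0],[0,0,0],0.5],[[0,0,0],[0,0,0],0.5]]';  python3 plan.py -104 -46.8 35 90
python3 - <<'E'
from h import *
for n in("scene",): cv2.imwrite(f"pics/{n}7.png",cv2.resize(camera(n)[:,:,::-1][130:240,170:300],None,fx=6,fy=5.45,interpolation=cv2.INTER_CUBIC))
E
```

```text
t: 11.42
ee_pos: [0.4985, 0.1354, 0.0349]
ee_rot: [0.001, -0.4, 0.916, -0.0]
wrist_force: [0.4, 0.1, 0.3]
gripper_width: 0.0471
t 11.425 ee_s [-103.9  -46.9   34.9] F [0.4 0.1 0.3] w 0.0471
shift tool(now) mm [ 0.1  0.1 -0.1] turn rv [-0.001  0.001  0.003]  shift in target frame [ 0.1  0.1 -0.1]
```

View pics/scene7.png

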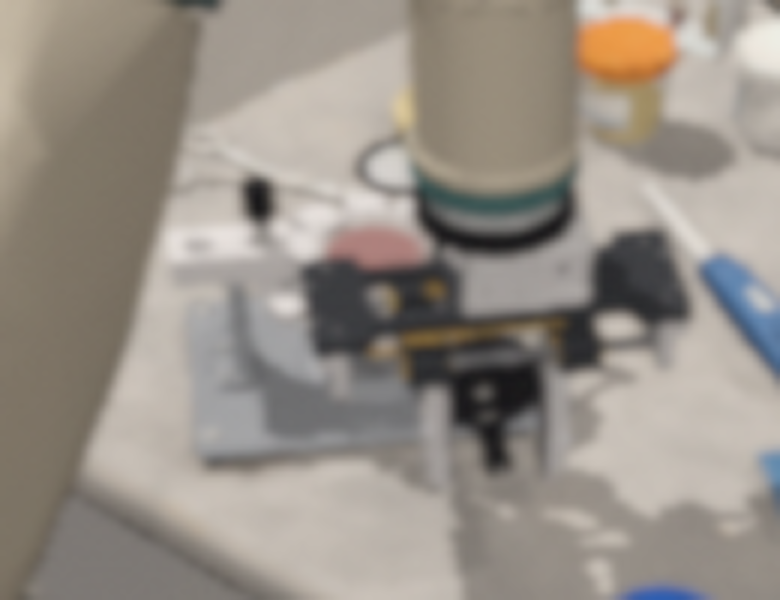

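```bash
python3 -m jog '[[[0,0,0],[0,0,0],0.65],[[0,0,0],[0,0,0],0.75],[[0,0,0],[0,0,0],1],[[0,0,0],[0,0,0],1],[[0,0,0],[0,0,0],1]]';  python3 plan.py -104 -46.8 35 90
python3 - <<'E'
import numpy as np
r=26
th=np.pi+np.radians(15)*np.arange(25)
for a,b in zip(th[:-1],th[1:]): print(round(np.degrees(b)-180),round(-r*(np.sin(b)-np.sin(a)),1),round(-r*(np.cos(b)-np.cos(a)),1))
E
```

```text
t: 12.1
ee_pos: [0.4979, 0.1351, 0.034]
ee_rot: [0.0, -0.4, 0.916, -0.0]
wrist_force: [0.5, -0.5, 0.7]
gripper_width: 0.014
t 12.1 ee_s [-104.5  -46.6   34. ] F [ 0.5 -0.5  0.7] w 0.014
shift tool(now) mm [-0.5 -0.2 -1. ] turn rv [-0.     0.     0.003]  shift in target frame [-0.5 -0.2 -1. ]
15 6.7 -0.9
30 6.3 -2.6
45 5.4 -4.1
60 4.1 -5.4
75 2.6 -6.3
90 0.9 -6.7
105 -0.9 -6.7
120 -2.6 -6.3
135 -4.1 -5.4
150 -5.4 -4.1
165 -6.3 -2.6
180 -6.7 -0.9
195 -6.7 0.9
210 -6.3 2.6
225 -5.4 4.1
240 -4.1 5.4
255 -2.6 6.3
270 -0.9 6.7
285 0.9 6.7
300 2.6 6.3
315 4.1 5.4
330 5.4 4.1
345 6.3 2.6
360 6.7 0.9
```

```bash
python3 -m jog '[[[0,0,0],[0,0.0067,-0.0009],1],[[0,0,0],[0,0.0063,-0.0026],1],[[0,0,0],[0,0.0054,-0.0041],1]]';  python3 plan.py -104 -27.1 42.6 90; python3 -m jog '[[[0,0,0],[0,0.0041,-0.0054],1],[[0,0,0],[0,0.0026,-0.0063],1],[[0,0,0],[0,0.0009,-0.0067],1]]';  python3 plan.py -104 -19.5 61 90
```

```text
t: 12.48
ee_pos: [0.4828, 0.1495, 0.0413]
ee_rot: [-0.001, -0.401, 0.916, 0.001]
wrist_force: [0.4, 3.4, -6.6]
gripper_width: 0.0145
t 12.475 ee_s [-104.3  -25.9   41.3] F [ 0.4  3.4 -6.6] w 0.0145
shift tool(now) mm [-0.3 -1.2 -1.3] turn rv [ 0.002 -0.     0.005]  shift in target frame [-0.3 -1.2 -1.3]
t: 12.85
ee_pos: [0.4772, 0.1549, 0.0607]
ee_rot: [-0.0, -0.402, 0.916, 0.001]
wrist_force: [-0.8, 3.7, -4.3]
gripper_width: 0.0143
t 12.85 ee_s [-104.1  -18.    60.7] F [-0.8  3.7 -4.3] w 0.0143
shift tool(now) mm [-0.1 -1.5 -0.3] turn rv [0.002 0.    0.006]  shift in target frame [-0.1 -1.5 -0.3]
```

```bash
python3 -m jog '[[[0,0,0],[0,-0.0009,-0.0067],1],[[0,0,0],[0,-0.0026,-0.0063],1],[[0,0,0],[0,-0.0041,-0.0054],1],[[0,0,0],[0,-0.0054,-0.0041],1],[[0,0,0],[0,-0.0063,-0.0026],1],[[0,0,0],[0,-0.0067,-0.0009],1]]';  python3 plan.py -104 -45.5 87 90; python3 -m jog '[[[0,0,0],[0,-0.0067,0.0009],1],[[0,0,0],[0,-0.0063,0.0026],1],[[0,0,0],[0,-0.0054,0.0041],1],[[0,0,0],[0,-0.0041,0.0054],1],[[0,0,0],[0,-0.0026,0.0063],1],[[0,0,0],[0,-0.0009,0.0067],1]]';  python3 plan.py -104 -71.5 61 90
python3 - <<'E'
from h import *
for n in("scene","top"): cv2.imwrite(f"pics/{n}8.png",cv2.resize(camera(n)[:,:,::-1][130:230,170:300],None,fx=6,fy=6,interpolation=cv2.INTER_CUBIC))
E
```

```text
t: 13.6
ee_pos: [0.4981, 0.1348, 0.0859]
ee_rot: [0.0, -0.4, 0.916, 0.0]
wrist_force: [0.8, 5.1, -10.2]
gripper_width: 0.0143
t 13.6 ee_s [-104.6  -47.1   85.9] F [  0.8   5.1 -10.2] w 0.0143
shift tool(now) mm [-0.6  1.5 -1.1] turn rv [-0.     0.     0.003]  shift in target frame [-0.6  1.6 -1.1]
t: 14.35
ee_pos: [0.5149, 0.1188, 0.0594]
ee_rot: [-0.002, -0.401, 0.916, 0.001]
wrist_force: [-5.2, 7.7, 1.4]
gripper_width: 0.014
t 14.35 ee_s [-104.9  -70.2   59.4] F [-5.2  7.7  1.4] w 0.014
shift tool(now) mm [-0.9 -1.3 -1.6] turn rv [ 0.004 -0.002  0.004]  shift in target frame [-0.9 -1.3 -1.6]
```

View pics/scene8.png

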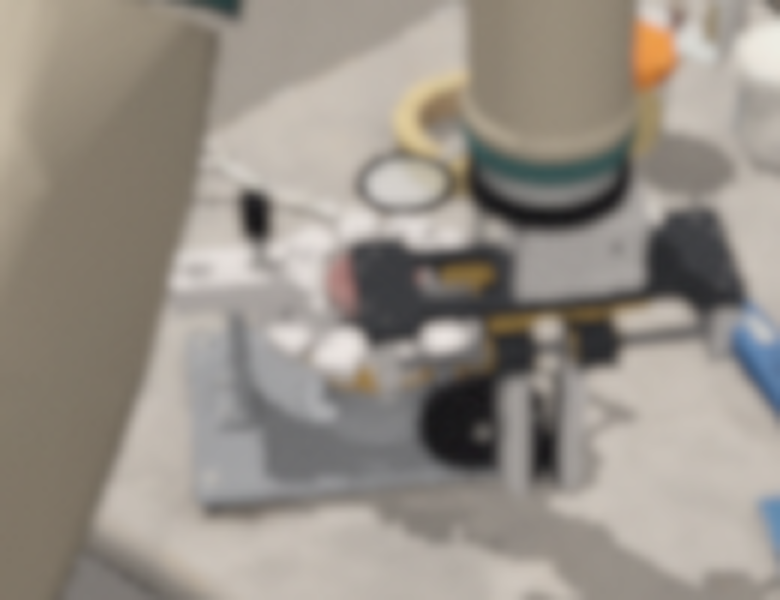

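View pics/top8.png

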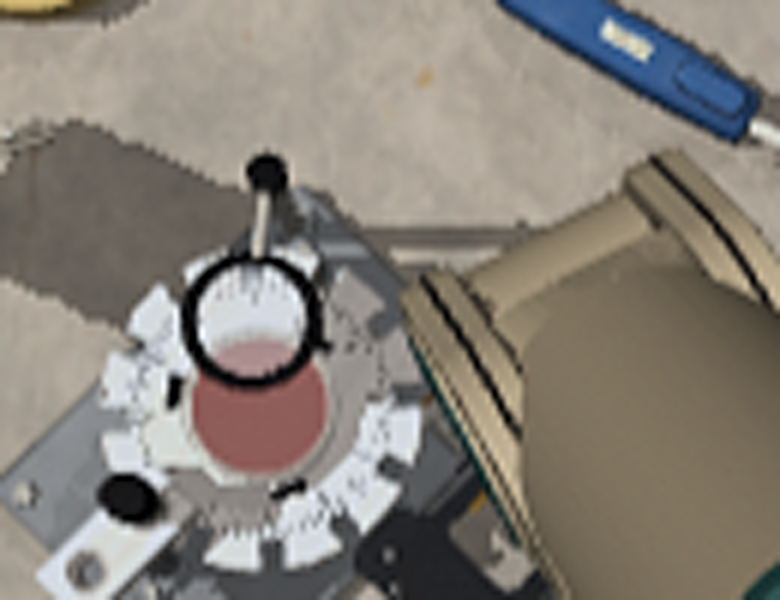

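```bash
python3 -m jog '[[[0,0,0],[0,0.0009,0.0067],1],[[0,0,0],[0,0.0026,0.0063],1],[[0,0,0],[0,0.0041,0.0054],1],[[0,0,0],[0,0.0054,0.0041],1],[[0,0,0],[0,0.0063,0.0026],1],[[0,0,0],[0,0.0067,0.0009],1]]';  python3 plan.py -104 -44.1 34 90; python3 -m jog '[[[0,0,0],[0,0.0067,-0.0009],1],[[0,0,0],[0,0.0063,-0.0026],1],[[0,0,0],[0,0.0054,-0.0041],1],[[0,0,0],[0,0.0041,-0.0054],1],[[0,0,0],[0,0.0026,-0.0063],1],[[0,0,0],[0,0.0009,-0.0067],1]]';  python3 plan.py -104 -18.1 60 90
```

```text
t: 15.2
ee_pos: [0.4995, 0.1335, 0.0344]
ee_rot: [0.001, -0.4, 0.917, -0.001]
wrist_force: [3.4, -1.7, 0.0]
gripper_width: 0.014
t 15.2 ee_s [-104.6  -48.9   34.4] F [ 3.4 -1.7  0. ] w 0.014
shift tool(now) mm [-0.6  4.8  0.4] turn rv [-0.003  0.001  0.002]  shift in target frame [-0.6  4.8  0.4]
t: 15.95
ee_pos: [0.4772, 0.1549, 0.0606]
ee_rot: [-0.0, -0.402, 0.916, 0.001]
wrist_force: [-0.2, 3.9, -3.1]
gripper_width: 0.0145
t 15.95 ee_s [-104.2  -18.    60.6] F [-0.2  3.9 -3.1] w 0.0145
shift tool(now) mm [-0.2 -0.1  0.6] turn rv [0.002 0.    0.005]  shift in target frame [-0.2 -0.1  0.6]
```

```bash
python3 -m jog '[[[0,0,0],[0,-0.0009,-0.0067],1],[[0,0,0],[0,-0.0026,-0.0063],1],[[0,0,0],[0,-0.0041,-0.0054],1],[[0,0,0],[0,-0.0054,-0.0041],1],[[0,0,0],[0,-0.0063,-0.0026],1],[[0,0,0],[0,-0.0067,-0.0009],1]]';  python3 plan.py -104 -44.1 86 90; python3 -m jog '[[[0,0,0],[0,-0.0067,0.0009],1],[[0,0,0],[0,-0.0063,0.0026],1],[[0,0,0],[0,-0.0054,0.0041],1],[[0,0,0],[0,-0.0041,0.0054],1],[[0,0,0],[0,-0.0026,0.0063],1],[[0,0,0],[0,-0.0009,0.0067],1]]';  python3 plan.py -104 -70.1 60 90
cat >look.py <<'E'
import sys
from h import *
k=sys.argv[1]
p=[.535,.2434,.821]
im={n:camera(n)[:,:,::-1].copy() for n in("scene","top")}
for n in im: cv2.imwrite(f"pics/raw_{n}{k}.png",im[n])
c=[cv2.resize(im["scene"][145:195,185:245],None,fx=6,fy=6,interpolation=cv2.INTER_CUBIC),cv2.resize(im["top"][160:230,175:245],None,fx=300/70,fy=300/70,interpolation=cv2.INTER_CUBIC)]
R=np.arange(45,64,.25);A=np.arange(-180,180,.5)
P=np.array([[r*np.cos(np.radians(a)),r*np.sin(np.radians(a)),88] for r in R for a in A])
q=proj("top",S2W(p,P)).astype(np.float32).reshape(len(R),len(A),2)
u=cv2.remap(im["top"],q[...,0],q[...,1],cv2.INTER_LINEAR)
u=cv2.resize(u,(660,150))
out=np.zeros((450,660,3),np.uint8);out[:300,:360]=c[0];out[:300,360:]=c[1];out[300:]=u
cv2.imwrite(f"pics/look{k}.png",out)
E
python3 look.py a
```

```text
t: 16.7
ee_pos: [0.4981, 0.1348, 0.0859]
ee_rot: [0.0, -0.4, 0.916, 0.0]
wrist_force: [-0.1, 5.3, -10.8]
gripper_width: 0.0144
t 16.7 ee_s [-104.6  -47.    85.9] F [ -0.1   5.3 -10.8] w 0.0144
shift tool(now) mm [-0.6  2.9 -0.1] turn rv [0.    0.    0.003]  shift in target frame [-0.6  2.9 -0.1]
t: 17.45
ee_pos: [0.5148, 0.1188, 0.0593]
ee_rot: [-0.002, -0.401, 0.916, 0.001]
wrist_force: [-5.4, 8.4, 2.9]
gripper_width: 0.0141
t 17.45 ee_s [-104.9  -70.1   59.3] F [-5.4  8.4  2.9] w 0.0141
shift tool(now) mm [-0.9  0.  -0.7] turn rv [ 0.004 -0.002  0.004]  shift in target frame [-0.9  0.  -0.7]
```

View pics/looka.png

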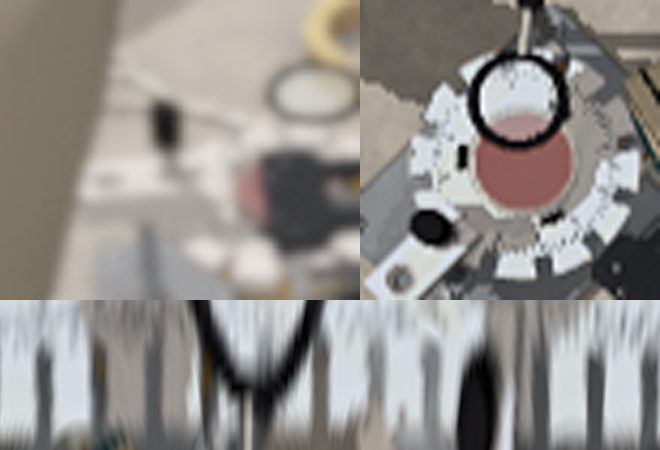

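```bash
python3 -m jog '[[[0,0,0],[0,0.0009,0.0067],1],[[0,0,0],[0,0.0026,0.0063],1],[[0,0,0],[0,0.0041,0.0054],1],[[0,0,0],[0,0.0054,0.0041],1],[[0,0,0],[0,0.0063,0.0026],1],[[0,0,0],[0,0.0067,0.0009],1]]';  python3 plan.py -104 -44.1 34 90; python3 -m jog '[[[0,0,0],[0,0.0067,-0.0009],1],[[0,0,0],[0,0.0063,-0.0026],1],[[0,0,0],[0,0.0054,-0.0041],1],[[0,0,0],[0,0.0041,-0.0054],1],[[0,0,0],[0,0.0026,-0.0063],1],[[0,0,0],[0,0.0009,-0.0067],1]]';  python3 plan.py -104 -18.1 60 90; python3 look.py b
```

```text
t: 18.3
ee_pos: [0.4995, 0.1336, 0.0344]
ee_rot: [0.001, -0.4, 0.917, -0.001]
wrist_force: [3.4, -1.5, 0.5]
gripper_width: 0.0143
t 18.3 ee_s [-104.6  -48.8   34.4] F [ 3.4 -1.5  0.5] w 0.0143
shift tool(now) mm [-0.6  4.7  0.4] turn rv [-0.003  0.001  0.002]  shift in target frame [-0.6  4.7  0.4]
t: 19.05
ee_pos: [0.4772, 0.1549, 0.0604]
ee_rot: [-0.0, -0.402, 0.916, 0.001]
wrist_force: [-0.9, 4.3, -2.5]
gripper_width: 0.014
t 19.05 ee_s [-104.2  -18.    60.4] F [-0.9  4.3 -2.5] w 0.014
shift tool(now) mm [-0.2 -0.1  0.4] turn rv [0.002 0.    0.005]  shift in target frame [-0.2 -0.1  0.4]
```

View pics/lookb.png

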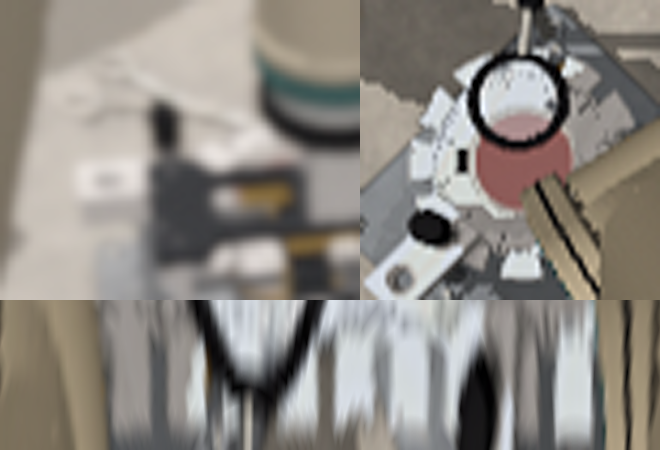

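```bash
python3 -m jog '[[[0,0,0],[0,-0.0009,-0.0067],1],[[0,0,0],[0,-0.0026,-0.0063],1],[[0,0,0],[0,-0.0041,-0.0054],1],[[0,0,0],[0,-0.0054,-0.0041],1],[[0,0,0],[0,-0.0063,-0.0026],1],[[0,0,0],[0,0,0],1]]';  python3 plan.py -104 -37.1 85 90; python3 look.py c
```

```text
t: 19.9
ee_pos: [0.4939, 0.1389, 0.0856]
ee_rot: [0.001, -0.4, 0.917, -0.0]
wrist_force: [0.9, 1.8, 4.6]
gripper_width: 0.0141
t 19.9 ee_s [-104.5  -41.1   85.6] F [0.9 1.8 4.6] w 0.0141
shift tool(now) mm [-0.5  4.   0.6] turn rv [-0.001  0.001  0.002]  shift in target frame [-0.5  4.   0.6]
```

View pics/lookc.png

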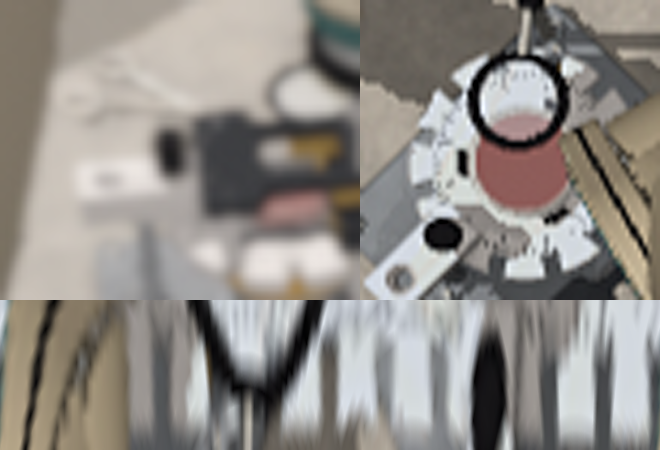

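```bash
cat >ph.py <<'E'
import sys
from h import *
def strip(f,p,dz=88):
    t=cv2.cvtColor(cv2.imread(f),cv2.COLOR_BGR2GRAY).astype(np.float32)
    R=np.arange(53,60,.5);A=np.arange(-180,180,.25)
    P=np.array([[r*np.cos(np.radians(a)),r*np.sin(np.radians(a)),dz] for r in R for a in A])
    q=proj("top",S2W(p,P)).astype(np.float32).reshape(len(R),len(A),2)
    return A,cv2.remap(t,q[...,0],q[...,1],cv2.INTER_LINEAR).mean(0)
p=[.535,.2434,.821]
for f in sys.argv[1:]:
    A,s=strip(f,p); out=[]
    for ph in np.arange(0,30,.25): pass
    # per-notch dark centroid
    for k in range(12):
        # search best template (dark 10deg box) near expected comb
        best=None
        c=[]
        for a in np.arange(-180+k*30,-150+k*30,.25):
            d=((A-a+180)%360)-180
            i=s[abs(d)<4].mean(); o1=s[(d>6)&(d<11)].mean(); o2=s[(d<-6)&(d>-11)].mean()
            c.append(min(o1,o2)-i)
        c=np.array(c); j=c.argmax()
        a=-180+k*30+.25*j
        out.append((float(a%30),int(c[j])))
    print(f,[(round(x,1),y) for x,y in out])
E
python3 ph.py pics/top0.png pics/raw_topa.png pics/raw_topb.png pics/raw_topc.png
python3 - <<'E'
from h import *
p=[.535,.2434,.821]
print(proj("top",S2W(p,[(0,56,150),(0,56,137),(0,56,133),(0,88,111),(0,56,111),(52,-62,140)])))
E
```

```text
pics/top0.png [(13.2, 133), (12.8, 77), (13.0, 61), (13.0, 63), (8.8, 20), (0.0, 8), (14.2, 107), (14.0, 70), (26.0, 72), (17.5, 87), (14.2, 139), (13.8, 137)]
pics/raw_topa.png [(24.0, 126), (24.5, 71), (23.8, 61), (23.2, 57), (26.8, 35), (24.8, 103), (24.2, 70), (25.0, 85), (21.8, 33), (25.0, 63), (24.2, 142), (24.2, 133)]
pics/raw_topb.png [(0.0, 17), (26.2, 32), (26.8, 61), (26.5, 24), (27.0, 43), (27.5, 114), (27.8, 73), (28.0, 79), (22.5, 49), (27.5, 73), (26.5, 55), (11.2, 56)]
pics/raw_topc.png [(18.8, 62), (10.5, 13), (28.2, 61), (0.0, 45), (27.2, 41), (29.5, 115), (0.0, 110), (29.5, 86), (0.0, 82), (29.0, 75), (28.8, 138), (0.0, 123)]
[[192.03657829 213.24088006]
 [192.86624623 213.60719665]
 [193.11731308 213.7180468 ]
 [184.41183096 224.73761855]
 [194.46403493 214.3126357 ]
 [213.34177654 158.28900011]]
```

```bash
python3 -m jog '[[[0,0,0],[0,-0.0067,-0.0009],1],[[0,0,0],[0,-0.0067,0.0009],1],[[0,0,0],[0,-0.0063,0.0026],1],[[0,0,0],[0,0,0],1],[[0,0,0],[0,0,0],1]]';  python3 plan.py -104 -63.1 77.7 90; python3 look.py d; python3 ph.py pics/raw_topd.png
```

```text
t: 20.62
ee_pos: [0.5068, 0.1265, 0.0812]
ee_rot: [-0.001, -0.401, 0.916, 0.001]
wrist_force: [0.5, 5.1, -7.5]
gripper_width: 0.014
t 20.625 ee_s [-104.8  -59.    81.2] F [ 0.5  5.1 -7.5] w 0.014
shift tool(now) mm [-0.8 -4.1  3.5] turn rv [ 0.002 -0.001  0.003]  shift in target frame [-0.8 -4.1  3.5]
pics/raw_topd.png [(0.0, 128), (0.0, 56), (27.8, 31), (0.0, 22), (27.2, 40), (29.8, 117), (0.0, 116), (29.8, 86), (0.2, 87), (29.8, 72), (29.5, 140), (0.0, 138)]
```

View pics/lookd.png

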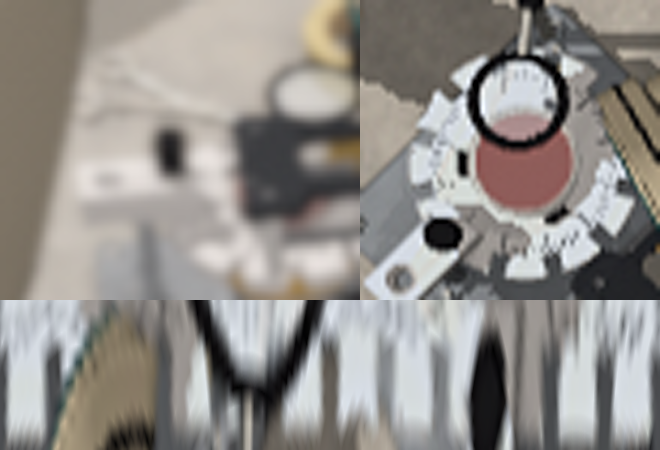

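```bash
sed -i 's/-180+k\*30,-150+k\*30/-195+k*30,-165+k*30/; s/a=-180+k\*30/a=-195+k*30/; s/float(a%30)/float((a+15)%30-15)/' ph.py
python3 ph.py pics/raw_topa.png pics/raw_topb.png pics/raw_topc.png pics/raw_topd.png
```

```text
pics/raw_topa.png [(-5.8, 133), (-6.0, 126), (-5.5, 71), (-6.2, 61), (-6.8, 57), (-3.2, 35), (-5.2, 103), (-5.8, 70), (-5.0, 85), (-8.2, 33), (-5.0, 63), (-5.8, 142)]
pics/raw_topb.png [(-3.0, 33), (-1.0, 4), (-3.8, 32), (-3.2, 61), (-3.5, 24), (-3.0, 43), (-2.5, 114), (-2.2, 73), (-2.0, 79), (-7.5, 49), (-2.5, 73), (11.2, 56)]
pics/raw_topc.png [(-2.0, 64), (-11.2, 62), (6.0, 23), (-1.8, 61), (-1.2, 20), (-2.8, 41), (-0.5, 115), (-0.5, 75), (-0.5, 86), (-3.2, 42), (-1.0, 75), (-1.2, 138)]
pics/raw_topd.png [(-0.5, 133), (-0.5, 58), (-6.5, 1), (-2.2, 31), (-0.5, 20), (-2.8, 40), (-0.2, 117), (0.0, 74), (0.2, 87), (-3.8, 39), (-0.2, 72), (-0.5, 140)]
```

```bash
python3 -m jog '[[[0,0,0],[0,-0.004,0.0034],1],[[0,0,0],[0,0,0],1],[[0,0,0],[0,0,0],1]]';  python3 plan.py -104 -63.1 77.7 90; python3 look.py e; python3 ph.py pics/raw_tope.png
```

```text
t: 21.1
ee_pos: [0.5095, 0.1239, 0.078]
ee_rot: [-0.001, -0.401, 0.916, 0.001]
wrist_force: [-0.7, 5.6, -6.0]
gripper_width: 0.0143
t 21.1 ee_s [-104.8  -62.8   78. ] F [-0.7  5.6 -6. ] w 0.0143
shift tool(now) mm [-0.8 -0.3  0.3] turn rv [ 0.002 -0.001  0.003]  shift in target frame [-0.8 -0.3  0.3]
pics/raw_tope.png [(-0.5, 131), (-0.8, 126), (-6.8, 6), (-1.5, 39), (0.0, 20), (-2.5, 39), (-0.2, 115), (0.5, 67), (0.2, 87), (-3.8, 35), (-0.2, 73), (-0.2, 142)]
```

```bash
python3 -m jog '[[[0,0,0],[0,0,0],0.5],[[0,0,0],[0,0,0],0.5],[[0,0,0],[0,0,0],0.5],[[0,0,0],[0,0,-0.03],0.5],[[0,0,0],[0,0,-0.04],0.5],[[0,0,0],[0,0,-0.04],0.7],[[0,0,0],[0,0,-0.01],1],[[0,0,0],[0,0,0],1]]';  python3 plan.py 0 56 190 90; python3 look.py f; python3 ph.py pics/raw_topf.png
```

```text
t: 22.2
ee_pos: [0.5103, 0.1232, 0.1992]
ee_rot: [0.0, -0.4, 0.916, -0.0]
wrist_force: [0.0, 0.1, -0.7]
gripper_width: 0.0206
t 22.2 ee_s [-104.8  -63.8  199.2] F [ 0.   0.1 -0.7] w 0.0206
shift tool(now) mm [-105.1  119.5    9.1] turn rv [-0.001  0.     0.003]  shift in target frame [-104.8  119.8    9.2]
pics/raw_topf.png [(-6.8, 14), (-1.0, 129), (-1.8, 28), (-1.5, 35), (0.0, 19), (-2.5, 37), (-0.2, 114), (0.5, 66), (0.2, 86), (-3.8, 35), (-0.2, 72), (-0.8, 27)]
```

View pics/lookf.png

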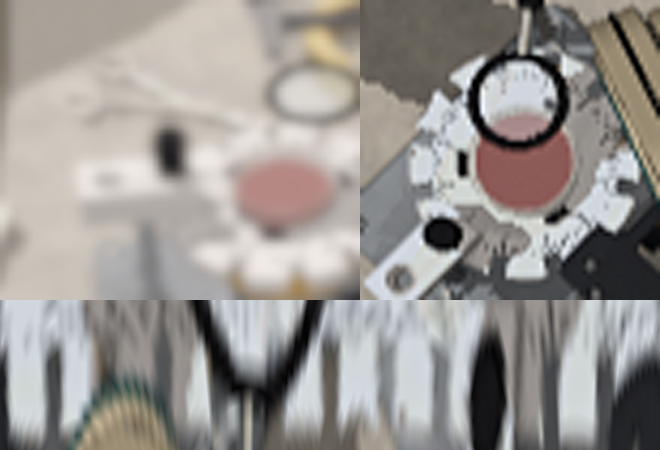

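```bash
python3 -m jog '[[[0,0,0],[-0.02,0.024,0],1],[[0,0,0],[-0.03,0.035,0],1],[[0,0,0],[-0.03,0.035,0],1],[[0,0,0],[-0.0248,0.0258,0],1],[[0,0,0],[0,0,0.02],1],[[0,0,0],[0,0,0],1],[[0,0,0],[0,0,0],1]]';  python3 plan.py 0 56 165 90; python3 look.py g
```

```text
t: 23.18
ee_pos: [0.4934, 0.2811, 0.1785]
ee_rot: [-0.001, -0.4, 0.916, -0.0]
wrist_force: [-0.3, 1.0, -0.5]
gripper_width: 0.0005
t 23.175 ee_s [ -0.8  56.1 178.5] F [-0.3  1.  -0.5] w 0.0005
shift tool(now) mm [-0.8 -0.1 13.5] turn rv [ 0.    -0.002  0.002]  shift in target frame [-0.8 -0.1 13.5]
```

View pics/lookg.png

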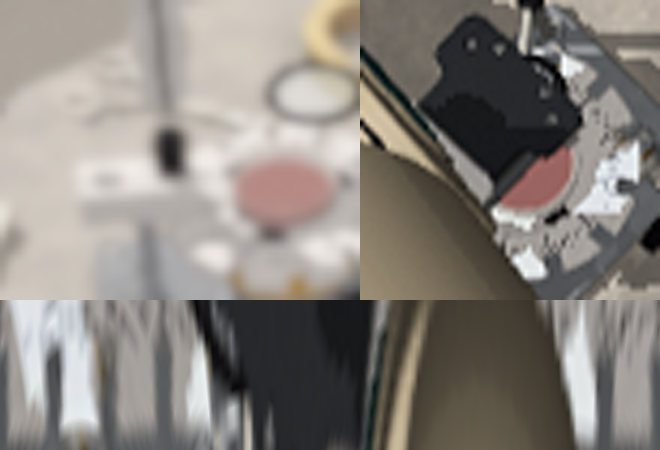

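```bash
python3 -m jog '[[[0,0,0],[-0.0008,0,0.01],1],[[0,0,0],[0,0,0.006],1],[[0,0,0],[0,0,0],1]]';python3 -m jog '[[[0,0,0],[0,0,0.0015],1],[[0,0,0],[0,0,0.001],1],[[0,0,0],[0,0,0],1]]'; python3 -m jog '[[[0,0,0],[0,0,0.001],1],[[0,0,0],[0,0,0],1]]'
```

```text
t: 23.65
ee_pos: [0.4937, 0.2821, 0.1624]
ee_rot: [-0.001, -0.4, 0.916, -0.0]
wrist_force: [-0.1, 0.6, 0.4]
gripper_width: 0.0003
t: 24.02
ee_pos: [0.4941, 0.2825, 0.1606]
ee_rot: [0.0, -0.401, 0.916, 0.0]
wrist_force: [0.1, 0.3, 0.7]
gripper_width: 0.0003
t: 24.28
ee_pos: [0.494, 0.2825, 0.1595]
ee_rot: [-0.0, -0.401, 0.916, 0.0]
wrist_force: [-0.3, 0.4, 0.3]
gripper_width: 0.0004
```

```bash
for i in 1 2 3; do python3 -m jog '[[[0,0,0],[0,0,0.0005],1],[[0,0,0],[0,0,0.0005],1]]' | grep -E "pos|force"; done
```

```text
ee_pos: [0.4943, 0.2826, 0.1588]
wrist_force: [0.5, -0.6, 1.2]
ee_pos: [0.4942, 0.2827, 0.1577]
wrist_force: [-0.6, 0.6, 1.5]
ee_pos: [0.4942, 0.2826, 0.1566]
wrist_force: [0.6, 0.3, 1.6]
```

```bash
for i in 1 2 3; do python3 -m jog '[[[0,0,0],[0,0,0.0005],1],[[0,0,0],[0,0,0],1]]' | grep -E "pos|force"; done
```

```text
ee_pos: [0.4941, 0.2826, 0.156]
wrist_force: [1.1, 0.4, 1.2]
ee_pos: [0.4941, 0.2826, 0.1556]
wrist_force: [0.8, 0.5, 1.1]
ee_pos: [0.4942, 0.2827, 0.1554]
wrist_force: [-0.1, 0.3, 4.5]
```

```bash
for i in 1 2 3; do python3 -m jog '[[[0,0,0],[0,0,0.0004],1],[[0,0,0],[0,0,0],1]]' | grep -E "pos|force"; done; python3 look.py h
```

```text
ee_pos: [0.4943, 0.2827, 0.1553]
wrist_force: [-0.5, -0.1, 6.7]
ee_pos: [0.4943, 0.2828, 0.1552]
wrist_force: [-0.3, -1.0, 8.9]
ee_pos: [0.4944, 0.2828, 0.1552]
wrist_force: [-0.4, -0.8, 12.1]
```

View pics/lookh.png

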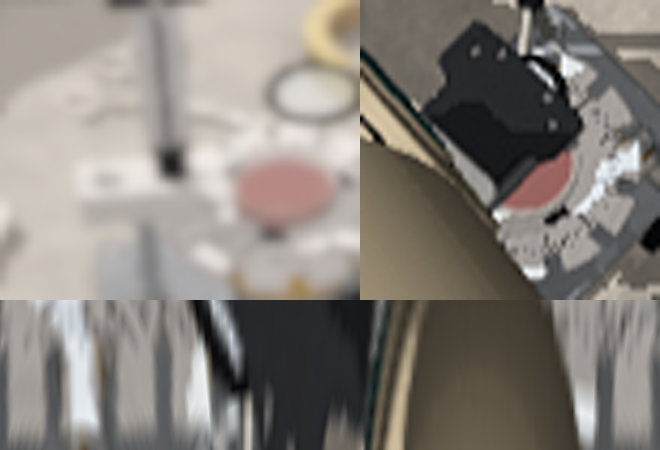

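```bash
python3 -m jog '[[[0,0,0],[0,0,-0.01],1],[[0,0,0],[0,0,-0.03],1],[[0,0,0],[0,0,-0.03],1],[[0,0,0],[0.025,-0.03,0],1],[[0,0,0],[0.045,-0.05,0],1],[[0,0,0],[0.045,-0.05,0],1],[[0,0,0],[0,0,0],1]]'; python3 look.py i
python3 - <<'E'
import cv2,numpy as np
a=[cv2.resize(cv2.imread(f"pics/raw_scene{k}.png")[150:190,195:235],None,fx=8,fy=8,interpolation=cv2.INTER_CUBIC) for k in "fi"]
cv2.imwrite("pics/cmp.png",np.hstack(a))
E
python3 ph.py pics/raw_topi.png
```

```text
t: 27.5
ee_pos: [0.5104, 0.1123, 0.2234]
ee_rot: [-0.002, -0.396, 0.918, -0.002]
wrist_force: [0.1, 0.7, -0.1]
gripper_width: 0.0003
pics/raw_topi.png [(-1.5, 62), (-1.0, 128), (-1.0, 62), (-1.0, 60), (0.0, 20), (-2.5, 37), (-0.2, 113), (0.5, 66), (0.2, 86), (-3.2, 41), (-0.2, 72), (-0.5, 132)]
```

View pics/cmp.png

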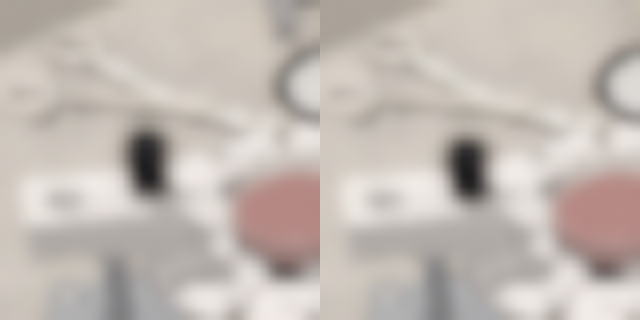

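View pics/looki.png

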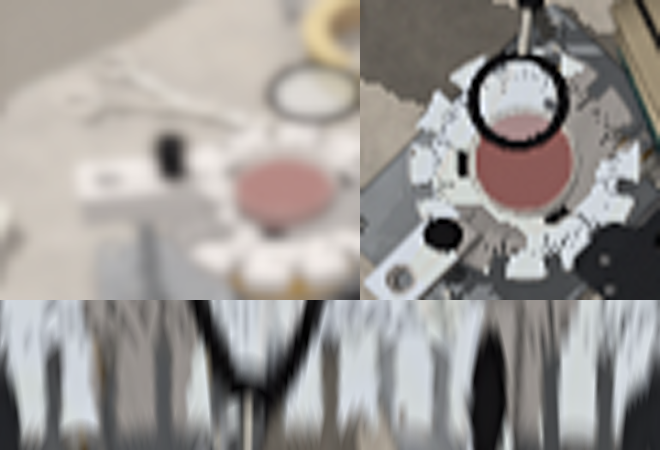

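```bash
python3 - <<'E'
from h import *
p=[.535,.2434,.821]
for f,y,z in(("scene0",88,122),("raw_scenea",56,139),("raw_scenef",56,126),("raw_scenei",56,122)):
    g=cv2.cvtColor(cv2.imread(f"pics/{f}.png"),cv2.COLOR_BGR2GRAY).astype(float)
    q=proj("scene",S2W(p,(0,y,z)))[0];u,v=np.round(q).astype(int)
    w=np.clip(110-g[v-7:v+8,u-5:u+6],0,None);Y,X=np.mgrid[v-7:v+8,u-5:u+6]
    print(f,(X*w).sum()/w.sum()-q[0],(Y*w).sum()/w.sum()-q[1])
E
```

```text
scene0 0.07912025276826284 0.5428000313270331
raw_scenea -0.24567445726671622 0.05345970876408046
raw_scenef 0.13985740727144957 1.0252590428424355
raw_scenei 0.1139269325053931 0.830601312317242
```

```bash
python3 - <<'E'
from station import *
print(get_obs()["t"]); print(close_job())
E
```

```text
27.6
the job is handed in; nothing more can be done
None
```

The plate is locked on its next notch with the index pin pushed home, and I handed the job in at t = 27.6 s of the 72 s allowed.

**What I did:**
- I moved the pin from the outer hole to the inner hole first, so it rode on the plate.
- I then gripped the crank handle and turned it clockwise about 2.6 turns in all, until the pin dropped into the notch. From there I cranked about 0.9 rad more to centre it.
- After letting go of the handle, I pressed the pin in with closed fingertips in steps of 0.4 to 1 mm.

**Last checks:**
- **Notch:** its angle read about −0.3° from centre, with the individual notches scattering about ±0.7°. It did not move after I released the handle.
- **Pin:** I saw little over 1.5 N on the way down, then a hard stop with the fingertips at 133.2 mm. The head's top should be at 133 mm when home. I did not see a separate snap over the ball, because the force readings were too sparse.
- **Push force:** the last steps against that stop reached 12 N, a little above the 3 to 10 N you gave. I applied these to confirm the pin was seated, not to get it in.
- **Pictures:** the head sank about 1 pixel, or 3 to 4 mm, between the drop and the push. It matches the home height to within about 1 mm.
- **Dish and surroundings:** the dish is still centred on the plate, the robot was clear of everything, and I saw nothing else disturbed. I did not measure the other bench items.

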